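# Unhasp and open the wide tool chest

## Robot

A 6-joint arm with a two-finger parallel gripper is mounted at the origin on a cart in front of the work surface, level with it; the furniture and walls round the work are solid. World frame = base frame: x ahead of the robot, y to its left, z up, the work surface at z = 0. Lengths are in mm, angles in rad, forces in N, time in s.
With the tool pointing down it reaches from about 275 to 1000 mm from the base axis. Payload 8.4 kg.
Tool frame: the origin (TCP) lies midway between the tips of the shut fingers; the grasp point (between the pads) lies 19 mm behind it; z points along the fingers, y is the line along which they close (so a half turn about z gives the same grasp; the last joint's range is limited). The gripper opens to 85 mm and grips with 20 to 120 N. Pads are 22 mm wide; open, the fingers measure 114 mm over their backs; the gripper's body (76 mm by 85 mm) begins 54 mm behind the grasp point. The pads swing forward as they close: fully open they stand 13 mm farther back than shut.
Start: joints at [-1.197, 0.353, 1.633, -0, 1.155, -0.002], TCP at [229.384, -581.387, 231.281] pointing down, gripper open.
Joint ranges: [-2.63, 2.63], [-0.92, 2.1], [0.06, 2.66], [-1.3, 4.44], [0, 2.69], [-3.02, 3.02]. Speed limits (rad/s): [2.22, 2.22, 2.79, 3.14, 3.14, 3.14].

## Interface

Orientations are given as [roll, pitch, yaw] about the fixed x, y, z axes, in that order (R = Rz(yaw) Ry(pitch) Rx(roll)).
In Python, from rig import r, imaging gives the robot as it stands. The module is installed in compiled form; this text tells all that it offers.
- The arm moves only by the tool arm_command, never from a script. Its argument "deltas" is a list of rows, each an object of numbers: "hand": the finger opening in mm, from 0 to 85.4; "tx", "ty", "tz": the shift along the tool's x, y, z in mm; "wx", "wy", "wz": the turn, a rotation vector about the tool's x, y, z in rad. A call has 1 to 8 rows; each row shifts and turns the commanded pose from where the row before left it, along the tool's axes as they then stand; what a row does not reach is not made up. A row lasts 1/8 s, in which the tool goes at most 62.5 mm and 10.7 degrees, less where a joint would pass 70% of its speed; a pose out of reach is approached as far as the arm can. A call with a gripper value outside its range is refused whole. The fingers move at their own pace and stop on an object; "squeeze" is the grip in N (left out, the last holds). Time passes only in rows, so rows that do not move let the fingers close. It gives the time, the measured TCP pose, the force, the opening and the grip force at its end, in the units of the state.
- r.sense(): the state, without advancing time (a new reading comes with each control period).
- imaging.grab_frame(name): name is "scene" or "side" or "wrist"; returns a dict with "image" (384x512x3 uint8, red, green, blue), "mtx" (3x3 intrinsics, pixels), "world_to_cam" (4x4, takes a point from world to camera coordinates). Camera axes: x right, y up, looking along -z (the intrinsics and any distortion apply to the point x, -y, -z); pixel columns grow to the right and rows downward; lengths in mm; the calibration is good to about 2 mm. The wrist camera is an equidistant fisheye: a pixel r from the principal point sees the ray r / f radians off the axis. A picture is of the moment at which its call begins. There is no depth.
- r.sign_off(): hands the job in; it is judged then, once.
The state is a dict: "clock": time; "qpos": joint angles; "qvel": joint speeds; "joint_efforts": joint torques, N m; "eef_pos": TCP position; "tcp_rot": TCP orientation; "contact_force": force on the tool from outside, world axes, zero at the start; "wrist_torque": the same for the moment, N m; "opening": opening from 0.0 (shut) to 1.0 (fully open); "grasp_force": force on a finger pad.
Only numpy, scipy, OpenCV 4.12 (cv2) and the standard library are available. Lean on these libraries where they do the work, as an engineer would, in place of code of your own. Each camera call takes 0.05 s, during which the arm holds its last target. There are 200 camera calls.

## Task

Open the wider of the two grey steel tool chests on the bench. Flip the hasp on its front forward off its staple so that it hangs down clear, and only then raise the lid by its black ball knob until it stands well open (more than about 60 degrees), and leave it standing open. Leave the narrower chest shut with its hasp on.

Things in the scene. Friction and masses are not known exactly. Their poses are not given: they have to be found in the camera images.
- wide_chest: The wider grey steel chest, fixed: 200 mm wide, 140 deep, 152 high with lid shut. Origin: centre of its underside. -x is its front with the hasp (towards the robot, give or take the yaw), y along its width, z up. In this frame the hasp strap turns about an axis along y through (-75, 0, 95) mm, the lid about one along y at its rear edge through (70, 0, 140) mm.
- wide_hasp_grip (a point): Middle of the rolled top end of the wide chest's hasp strap: a steel bar 12 mm thick, 30 mm long along the chest's y, to be pinched over its two ends (30 mm) from above. With the hasp on it is at (-95, 0, 197) mm in the chest's frame, 45 mm above the lid's top and 25 mm ahead of the front face; it runs on a radius of 104 mm about the strap's hinge.
- wide_hasp (a joint): Angle (rad) of the wide chest's hasp: 0 = upright, its slot over the staple on the lid's front edge; grows as its top swings forward (chest -x) and down; at the stop, 2.2, it hangs in front of the chest. Light hinge: past about 0.6 it falls to the stop by its own weight. While under about 0.2 the staple in its slot holds the lid shut.
- wide_knob (a point): Centre of the black ball knob (28 mm across, on a thin stem) on the middle of the wide chest's lid, 34 mm above the lid's top; with the lid shut at (-15, 0, 186.5) mm in the chest's frame. It runs on a radius of 97 mm about the lid's hinge. The ball may turn between the fingers as the lid swings.
- wide_lid (a joint): Angle (rad) of the wide chest's lid: 0 = shut, grows as its front edge rises, 1.57 = upright, stop at 1.75. Stiff hinge: the lid stays at any angle where it is left; raising it takes up to about 6 N at the knob.
- narrow_hasp (a joint): Angle (rad) of the hasp of the other, narrower chest (120 mm wide, else of the same size, make and hasp as the wide one); 0 = on its staple. To be left alone.

How it is judged (in metres and radians):
On the way, in this order (a step that is already met when the one before it is completed fails the run):
1. the wide chest's hasp is off its staple and swung down past level while the lid is still shut (value of joint wide_hasp above 1.6 rad and value of joint wide_lid below 0.12 rad), for 0.2 s.
2. the wide chest's lid is raised well open (value of joint wide_lid above 1 rad), for 0.2 s.
At the end, for the whole second after the job is handed in: The wide chest's hasp hangs below level (joint over 1.6 rad), its lid stands still and open by more than 1.0 rad (57 degrees), and the narrow chest's hasp is still on its staple (under 0.15 rad) (value of joint wide_hasp above 1.6 rad and value of joint wide_lid above 1 rad and velocity of joint wide_lid between -0.05 and 0.05 rad/s and value of joint narrow_hasp below 0.15 rad); the robot touches nothing.
It fails at once if the narrow chest's hasp is flipped off its staple (value of joint narrow_hasp above 0.25 rad).
It also fails if it takes over 48 s, if anything falls off the work surface, if the arm or the gripper's body presses on something with over 40 N, if the wrist force passes 120 N, or if a joint passes its speed limit or range.

## Working session

There is one attempt and no reset: what is moved stays moved. The work goes in short steps, Python scripts to look and compute and a tool call to move; the robot and the scene stay as the last step left them, time stands still between calls to the robot, and variables do not carry over. Pictures are saved under pics/ and viewed, at most 10 in all, crops included, and the job is handed in when it is done.

Besides the shell and the picture viewer there is one more tool, called after "Request:" as name([rows], argument=value, ...), one row to a line, values as JSON. arm_command: Moves the arm, as the interface text tells. Its arguments: {"type":"object","properties":{"deltas":{"type":"array"},"squeeze":{"type":"number"}},"required":["deltas"]}

```bash
mkdir -p pics; python3 - <<'E'
from rig import r, imaging
import cv2,numpy as np,pickle
d={}
for n in("scene","side"):
    f=imaging.grab_frame(n);d[n]=f
    cv2.imwrite(f"pics/{n}0.png",f["image"][:,:,::-1])
    print(n,f["mtx"].tolist(),np.round(f["world_to_cam"],3).tolist(),f.keys())
pickle.dump(d,open("d.pkl","wb"))
s=r.sense();print(s["clock"],s["eef_pos"],s["tcp_rot"],s["opening"])
E
```

```text
scene [[383.430771174286, 0.0, 256.2790081667179], [0.0, 383.430771174286, 195.2304486839716], [0.0, 0.0, 1.0]] [[0.89, -0.456, -0.003, -481.933], [0.316, 0.612, 0.725, -330.53], [-0.328, -0.646, 0.689, -712.722], [0.0, 0.0, 0.0, 1.0]] dict_keys(['image', 'mtx', 'world_to_cam'])
side [[365.6885111249173, 0.0, 251.2620636538779], [0.0, 365.6885111249173, 194.35364419516043], [0.0, 0.0, 1.0]] [[-0.826, -0.564, 0.002, 557.833], [0.271, -0.394, 0.878, -266.461], [-0.494, 0.726, 0.478, -652.752], [0.0, 0.0, 0.0, 1.0]] dict_keys(['image', 'mtx', 'world_to_cam'])
0.1 [ 229.2442585  -580.97250753  230.65720543] [-3.14035768e+00 -1.52707280e-05  3.75775362e-01] 0.9983462117203034
```

View pics/scene0.png

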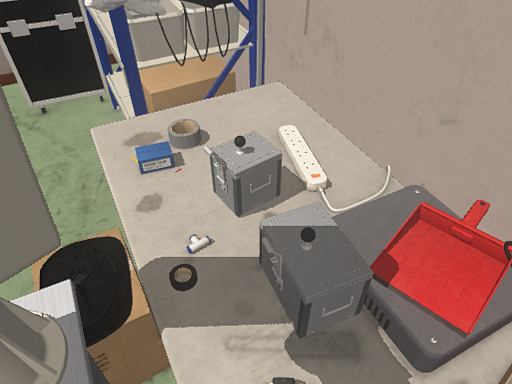

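View pics/side0.png

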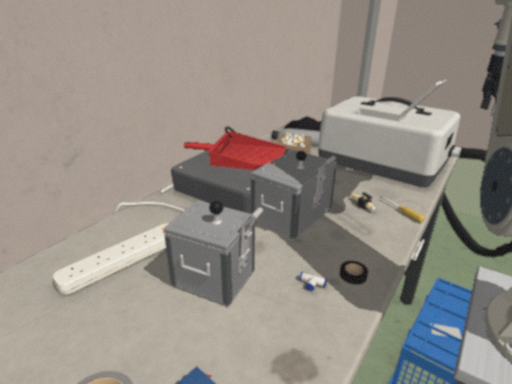

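Scene view: the wide chest is at right of centre (knob at about 308,235), the narrow one behind it (knob 240,141). In the side view the wide knob is at about (301,156) and the narrow one at (216,207). I'll triangulate the knob and enlarge the chest for its corners.

```bash
cat > h.py <<'E'
import numpy as np,cv2,pickle
def ray(f,u,v):
    M=f["mtx"];T=f["world_to_cam"];R=T[:3,:3]
    d=np.array([(u-M[0,2])/M[0,0],-(v-M[1,2])/M[1,1],-1.])
    return -R.T@T[:3,3],R.T@d/np.linalg.norm(d)
def plane(f,u,v,z):
    o,d=ray(f,u,v);return o+d*(z-o[2])/d[2]
def tri(rs):
    A=sum(np.eye(3)-np.outer(d,d) for o,d in rs);b=sum((np.eye(3)-np.outer(d,d))@o for o,d in rs)
    return np.linalg.solve(A,b)
def proj(f,p):
    T=f["world_to_cam"];c=T[:3,:3]@p+T[:3,3];M=f["mtx"]
    return M[0,2]+M[0,0]*c[0]/-c[2],M[1,2]-M[1,1]*c[1]/-c[2]
E
python3 - <<'E'
from h import *
d=pickle.load(open("d.pkl","rb"))
def blob(n,u,v):
    im=d[n]["image"];m=(im.max(2)<50).astype(np.uint8)
    k,l,s,c=cv2.connectedComponentsWithStats(m)
    w=l[v,u];print(n,s[w],c[w]);return c[w]
for a,b in(((308,235),(301,157)),((240,141),(216,207))):
    ra=ray(d["scene"],*blob("scene",*a));rb=ray(d["side"],*blob("side",*b))
    p=tri([ra,rb]);print(p)
c=d["scene"]["image"][190:340,250:390];cv2.imwrite("pics/c.png",cv2.resize(c,None,fx=4,fy=4,interpolation=cv2.INTER_CUBIC)[:,:,::-1])
E
```

```text
scene [     0      0    512    384 182851] [268.51893618 193.83599762]
side [297 152   9   8  60] [300.76666667 155.46666667]
[555.85374355 -17.60663136 227.78634624]
scene [     0      0    512    384 182851] [268.51893618 193.83599762]
side [210 201  13  13 101] [215.56435644 206.95049505]
[660.51279126 126.13986764 100.36835516]
```

View pics/c.png

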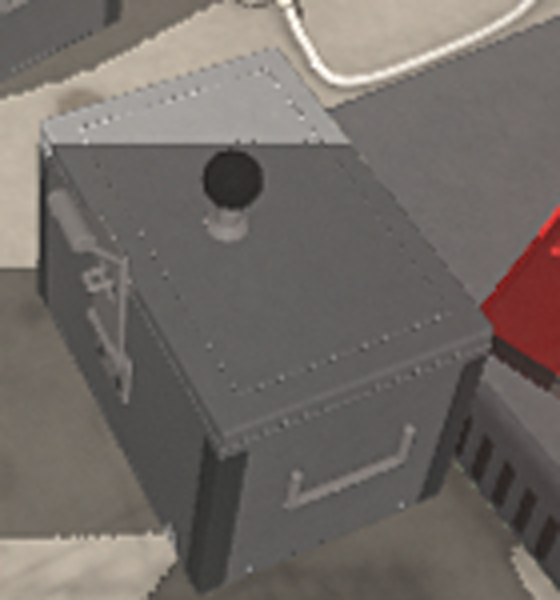

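The crop shows the knob centred at about (308,235). The hasp's rolled end is at about (268,245), and the lid corners at (261,221), (319.5,202.5), (372.5,272.5) and (305.5,298.5).

```bash
python3 - <<'E'
from h import *
d=pickle.load(open("d.pkl","rb"));S=d["scene"]
k=tri([ray(S,308,235),ray(d["side"],300.8,155.5)]);print("knob",k,plane(S,308,235,186.5))
C=[plane(S,u,v,152) for u,v in((261,221),(319.5,202.5),(372.5,272.5),(305.5,298.5))]
print(np.round(C,1))
print("sides",[round(np.linalg.norm(C[i]-C[i-1])) for i in range(4)])
fl,bl,br,fr=C
print("yaw",[np.degrees(np.arctan2(v[1],v[0])) for v in(bl-fl,br-fr)],[np.degrees(np.arctan2(-v[0],v[1])) for v in(fl-fr,bl-br)],"ctr",np.mean(C,0))
h=plane(S,268,245,197);print("hasp",h,"side px",proj(d["side"],h),[proj(d["side"],x) for x in(k,)])
print(np.degrees(np.arctan2(*(k-h)[[1,0]])))
E
```

```text
knob [ 595.20021696 -106.68033309  184.97091921] [ 594.42806574 -107.6948997   186.5       ]
[[ 548.2   -8.7  152. ]
 [ 684.4  -18.5  152. ]
 [ 668.5 -212.   152. ]
 [ 532.7 -201.8  152. ]]
sides [194, 137, 194, 136]
yaw [np.float64(-4.104375177196336), np.float64(-4.314135390658217)] [np.float64(-4.600706456788204), np.float64(-4.717822444505815)] ctr [ 608.46312226 -110.24870342  152.        ]
hasp [ 513.14222925 -102.0256949   197.        ] side px (np.float64(330.4633488712409), np.float64(158.8911007605539)) [(np.float64(300.78416720101734), np.float64(155.48673561114967))]
-3.2465534208057982
```

```bash
python3 - <<'E'
from h import *
d=pickle.load(open("d.pkl","rb"));f=d["side"]
for u,v,z in((430,185,0),(330,150,0),(458,150,0),(325,105,200),(460,115,200),(445,82,300)): print(u,v,np.round(plane(f,u,v,z)))
E
```

```text
430 185 [ 327. -529.    0.]
330 150 [ 723. -631.    0.]
458 150 [ 299. -924.    0.]
325 105 [ 727. -543.  200.]
460 115 [ 309. -682.  200.]
445 82 [ 376. -671.  300.]
```

The white box stands next to the start pose, so I'll lift straight up first, then turn and cross.

Request:
arm_command([
  {"tz":-50,"hand":60},
  {"tz":-50},
  {"wz":0.151},
  {"wz":0.151},
  {"wz":0.151},
  {"tx":10,"ty":-50},
  {"tx":20,"ty":-50},
  {"tx":25,"ty":-50},
])

```text
schema error: expected keys hand, tx, ty, tz, wx, wy, wz
```

Request:
arm_command([
  {"tx":27,"ty":-50},
  {"tx":27,"ty":-50},
  {"tx":27,"ty":-50},
  {"tx":27,"ty":-50},
  {"tx":27,"ty":-50},
  {"tx":27,"ty":-50},
  {"tx":27,"ty":-50},
  {},
])

```text
schema error: expected keys hand, tx, ty, tz, wx, wy, wz
```

All keys are needed in each row.

Request:
arm_command([
  {"hand":60,"tx":0,"ty":0,"tz":-50,"wx":0,"wy":0,"wz":0},
  {"hand":60,"tx":0,"ty":0,"tz":-50,"wx":0,"wy":0,"wz":0},
  {"hand":60,"tx":0,"ty":0,"tz":0,"wx":0,"wy":0,"wz":0.151},
  {"hand":60,"tx":0,"ty":0,"tz":0,"wx":0,"wy":0,"wz":0.151},
  {"hand":60,"tx":0,"ty":0,"tz":0,"wx":0,"wy":0,"wz":0.151},
  {"hand":60,"tx":10,"ty":-50,"tz":0,"wx":0,"wy":0,"wz":0},
  {"hand":60,"tx":20,"ty":-50,"tz":0,"wx":0,"wy":0,"wz":0},
  {"hand":60,"tx":25,"ty":-50,"tz":0,"wx":0,"wy":0,"wz":0},
])

```text
clock: 1.1
eef_pos: [295.9, -434.5, 330.9]
tcp_rot: [-3.141, 0.0, -0.078]
contact_force: [0.1, -0.2, -0.0]
opening: 0.7
grasp_force: 0.0
```

Request:
arm_command([
  {"hand":60,"tx":27,"ty":-50,"tz":0,"wx":0,"wy":0,"wz":0},
  {"hand":60,"tx":27,"ty":-50,"tz":0,"wx":0,"wy":0,"wz":0},
  {"hand":60,"tx":27,"ty":-50,"tz":0,"wx":0,"wy":0,"wz":0},
  {"hand":60,"tx":27,"ty":-50,"tz":0,"wx":0,"wy":0,"wz":0},
  {"hand":60,"tx":27,"ty":-50,"tz":0,"wx":0,"wy":0,"wz":0},
  {"hand":60,"tx":27,"ty":-50,"tz":0,"wx":0,"wy":0,"wz":0},
  {"hand":60,"tx":27,"ty":-48,"tz":0,"wx":0,"wy":0,"wz":0},
  {"hand":60,"tx":0,"ty":0,"tz":50,"wx":0,"wy":0,"wz":0},
])

```text
clock: 2.1
eef_pos: [515.1, -101.1, 283.5]
tcp_rot: [3.141, -0.007, -0.073]
contact_force: [-0.0, -0.4, -0.3]
opening: 0.699
grasp_force: 0.0
```

```bash
python3 - <<'E'
from rig import r, imaging
from h import *
f=imaging.grab_frame("wrist");cv2.imwrite("pics/w1.png",f["image"][:,:,::-1]);pickle.dump(f,open("w1.pkl","wb"))
s=r.sense();print(s["clock"],s["eef_pos"],s["tcp_rot"],s["qpos"])
print(f["mtx"],f["world_to_cam"])
E
```

```text
2.15 [ 509.46022533 -101.40864863  274.90506018] [-3.14074768  0.00576284 -0.0739516 ] [-1.99447888e-01  1.49106016e-01  1.80288978e+00  1.25766468e-04
  1.19542015e+00  1.44525603e+00]
[[297.31863964   0.         256.75671242]
 [  0.         297.31863964 191.18093646]
 [  0.           0.           1.        ]] [[-7.24235700e-02 -9.97373652e-01  7.90579694e-04 -6.36058379e+01]
 [ 9.60790274e-01 -6.99797654e-02 -2.68299984e-01 -4.52861259e+02]
 [ 2.67650659e-01 -1.86716614e-02  9.63335089e-01 -5.69089371e+02]
 [ 0.00000000e+00  0.00000000e+00  0.00000000e+00  1.00000000e+00]]
```

View pics/w1.png

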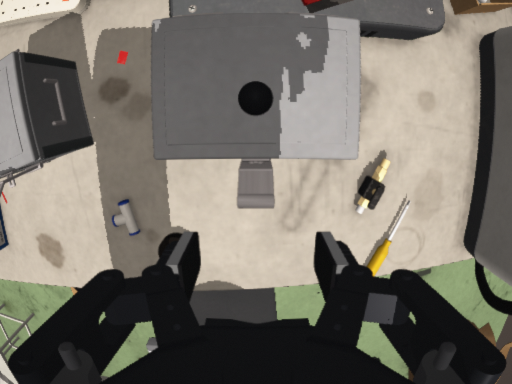

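The wrist view shows the chest square with the tool, the knob at (256,98) and the hasp's rolled end at about (256,201), with the open fingers either side of it.

```bash
cat >> h.py <<'E'
def fplane(f,u,v,z):
    M=f["mtx"];T=f["world_to_cam"];R=T[:3,:3]
    a=(u-M[0,2])/M[0,0];b=(v-M[1,2])/M[1,1];t=np.hypot(a,b)
    d=R.T@np.array([np.sin(t)*a/t,-np.sin(t)*b/t,-np.cos(t)]);o=-R.T@T[:3,3]
    return o+d*(z-o[2])/d[2]
E
python3 - <<'E'
from h import *
f=pickle.load(open("w1.pkl","rb"))
print("knob",fplane(f,256,98,186.5));print("hasp near/far",[fplane(f,256,v,197) for v in(198,202,208)]);
print([fplane(f,u,203,203) for u in(238,274)])
a,b=fplane(f,153,158,152),fplane(f,359,158,152);print(a,b,np.arctan2(*(b-a)[[0,1]]))
E
```

```text
knob [ 592.86239083 -106.07210398  186.5       ]
hasp near/far [array([ 513.31941465, -100.27882093,  197.        ]), array([ 509.93867327, -100.03084585,  197.        ]), array([504.81256546, -99.65470922, 197.        ])]
[array([512.03668004, -85.90920041, 203.        ]), array([ 509.96802148, -114.3253218 ,  203.        ])]
[547.2223739   -2.19427359 152.        ] [ 532.64903591 -201.98597056  152.        ] -3.06877894835339
```

Request:
arm_command([
  {"hand":60,"tx":3,"ty":0,"tz":40,"wx":0,"wy":0,"wz":0},
  {"hand":60,"tx":0,"ty":0,"tz":30,"wx":0,"wy":0,"wz":0},
  {"hand":60,"tx":0,"ty":0,"tz":20,"wx":0,"wy":0,"wz":0},
  {"hand":60,"tx":0,"ty":0,"tz":10,"wx":0,"wy":0,"wz":0},
  {"hand":60,"tx":0,"ty":0,"tz":0,"wx":0,"wy":0,"wz":0},
  {"hand":60,"tx":0,"ty":0,"tz":0,"wx":0,"wy":0,"wz":0},
])

```text
clock: 2.9
eef_pos: [514.6, -104.2, 182.2]
tcp_rot: [3.141, -0.001, -0.077]
contact_force: [0.0, 1.1, 0.4]
opening: 0.704
grasp_force: 0.0
```

Request:
arm_command([
  {"hand":60,"tx":-1,"ty":-3,"tz":3,"wx":0,"wy":0,"wz":0},
  {"hand":22,"tx":0,"ty":0,"tz":0,"wx":0,"wy":0,"wz":0},
  {"hand":22,"tx":0,"ty":0,"tz":0,"wx":0,"wy":0,"wz":0},
  {"hand":22,"tx":0,"ty":0,"tz":0,"wx":0,"wy":0,"wz":0},
  {"hand":22,"tx":0,"ty":0,"tz":0,"wx":0,"wy":0,"wz":0},
  {"hand":22,"tx":0,"ty":0,"tz":0,"wx":0,"wy":0,"wz":0},
], squeeze=30)

```text
clock: 3.65
eef_pos: [513.5, -100.0, 178.7]
tcp_rot: [-3.14, -0.0, -0.077]
contact_force: [-1.4, 4.6, 4.3]
opening: 0.341
grasp_force: 29.7
```

Request:
arm_command([
  {"hand":22,"tx":-15,"ty":0,"tz":4,"wx":0,"wy":0,"wz":0},
  {"hand":22,"tx":-14,"ty":0,"tz":6,"wx":0,"wy":0,"wz":0},
  {"hand":22,"tx":-13,"ty":0,"tz":8.5,"wx":0,"wy":0,"wz":0},
  {"hand":22,"tx":-12,"ty":0,"tz":10.5,"wx":0,"wy":0,"wz":0},
  {"hand":22,"tx":-10,"ty":0,"tz":12,"wx":0,"wy":0,"wz":0},
  {"hand":22,"tx":-8,"ty":0,"tz":13,"wx":0,"wy":0,"wz":0},
  {"hand":22,"tx":0,"ty":0,"tz":0,"wx":0,"wy":0,"wz":0},
])

```text
clock: 4.53
eef_pos: [440.6, -94.8, 123.3]
tcp_rot: [-3.141, 0.001, -0.077]
contact_force: [0.2, 5.3, 0.7]
opening: 0.346
grasp_force: 30.8
```

Request:
arm_command([
  {"hand":70,"tx":0,"ty":0,"tz":0,"wx":0,"wy":0,"wz":0},
  {"hand":70,"tx":0,"ty":0,"tz":0,"wx":0,"wy":0,"wz":0},
  {"hand":70,"tx":0,"ty":0,"tz":0,"wx":0,"wy":0,"wz":0},
  {"hand":70,"tx":0,"ty":0,"tz":0,"wx":0,"wy":0,"wz":0},
  {"hand":70,"tx":0,"ty":0,"tz":-40,"wx":0,"wy":0,"wz":0},
  {"hand":70,"tx":0,"ty":0,"tz":-50,"wx":0,"wy":0,"wz":0},
  {"hand":70,"tx":0,"ty":0,"tz":-40,"wx":0,"wy":0,"wz":0},
  {"hand":70,"tx":0,"ty":0,"tz":0,"wx":0,"wy":0,"wz":0},
])

```text
clock: 5.52
eef_pos: [443.4, -95.8, 257.3]
tcp_rot: [3.141, -0.006, -0.077]
contact_force: [0.2, 0.5, -0.8]
opening: 0.817
grasp_force: 0.0
```

```bash
python3 - <<'E'
from rig import r, imaging
from h import *
f=imaging.grab_frame("side");c=f["image"][120:250,230:370]
g=imaging.grab_frame("wrist")["image"]
c=cv2.resize(c,None,fx=3,fy=3)
o=np.zeros((390,800,3),np.uint8);o[:,:420]=c;o[:285,420:]=cv2.resize(g,(380,285))
cv2.imwrite("pics/s2.png",o[:,:,::-1])
s=r.sense();print(s["clock"],s["eef_pos"],s["tcp_rot"],s["qpos"])
E
```

```text
5.625 [441.33387819 -95.30480449 254.10192615] [ 3.14147592e+00 -3.55626816e-04 -7.72300027e-02] [-2.15953099e-01  5.23628446e-02  1.96092084e+00 -7.35271958e-05
  1.12794062e+00  1.43210475e+00]
```

View pics/s2.png

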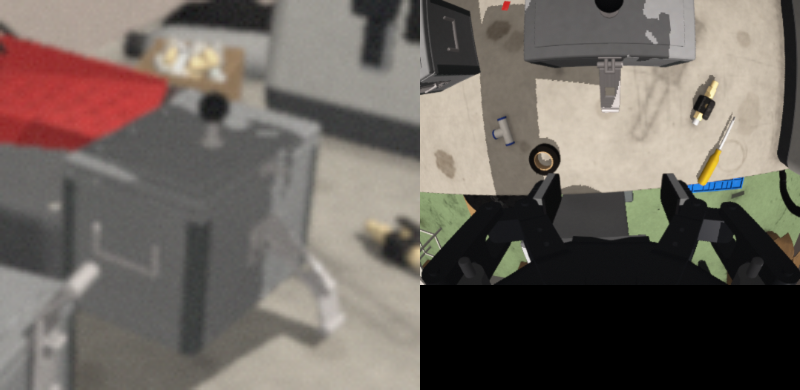

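The hasp hangs down at its stop and the lid is still shut. Now over to the knob.

Request:
arm_command([
  {"hand":60,"tx":38,"ty":0,"tz":0,"wx":0,"wy":0,"wz":0},
  {"hand":60,"tx":38,"ty":0,"tz":0,"wx":0,"wy":0,"wz":0},
  {"hand":60,"tx":38,"ty":0,"tz":0,"wx":0,"wy":0,"wz":0},
  {"hand":60,"tx":38,"ty":0,"tz":0,"wx":0,"wy":0,"wz":0},
  {"hand":60,"tx":0,"ty":0,"tz":40,"wx":0,"wy":0,"wz":0},
  {"hand":60,"tx":0,"ty":0,"tz":30,"wx":0,"wy":0,"wz":0},
  {"hand":60,"tx":0,"ty":0,"tz":10,"wx":0,"wy":0,"wz":0},
  {"hand":60,"tx":0,"ty":0,"tz":0,"wx":0,"wy":0,"wz":0},
])

```text
clock: 6.62
eef_pos: [592.4, -107.0, 173.2]
tcp_rot: [-3.141, 0.002, -0.077]
contact_force: [-0.5, 0.2, 0.1]
opening: 0.707
grasp_force: 0.0
```

Request:
arm_command([
  {"hand":60,"tx":1,"ty":0,"tz":5,"wx":0,"wy":0,"wz":0},
  {"hand":15,"tx":0,"ty":0,"tz":0,"wx":0,"wy":0,"wz":0},
  {"hand":15,"tx":0,"ty":0,"tz":0,"wx":0,"wy":0,"wz":0},
  {"hand":15,"tx":0,"ty":0,"tz":0,"wx":0,"wy":0,"wz":0},
  {"hand":15,"tx":0,"ty":0,"tz":0,"wx":0,"wy":0,"wz":0},
  {"hand":15,"tx":0,"ty":0,"tz":0,"wx":0,"wy":0,"wz":0},
], squeeze=50)

```text
clock: 7.38
eef_pos: [594.5, -105.7, 170.4]
tcp_rot: [-3.139, -0.001, -0.078]
contact_force: [-0.9, 6.6, 5.3]
opening: 0.299
grasp_force: 48.7
```

```bash
python3 -c "
import numpy as np
p=0.5006+np.arange(0,1.35,.1);x=-97*np.cos(p);z=97*np.sin(p);print(np.round(np.c_[np.diff(x),-np.diff(z)],1).tolist())"
```

```text
[[5.1, -8.3], [5.9, -7.7], [6.6, -7.1], [7.3, -6.4], [7.9, -5.6], [8.4, -4.8], [8.9, -4.0], [9.2, -3.1], [9.5, -2.1], [9.6, -1.2], [9.7, -0.2], [9.7, 0.8], [9.5, 1.7]]
```

Request:
arm_command([
  {"hand":15,"tx":5,"ty":0,"tz":-8,"wx":0,"wy":0,"wz":0},
  {"hand":15,"tx":6,"ty":0,"tz":-8,"wx":0,"wy":0,"wz":0},
  {"hand":15,"tx":6.5,"ty":0,"tz":-7,"wx":0,"wy":0,"wz":0},
  {"hand":15,"tx":7.5,"ty":0,"tz":-6.5,"wx":0,"wy":0,"wz":0},
  {"hand":15,"tx":8,"ty":0,"tz":-5.5,"wx":0,"wy":0,"wz":0},
  {"hand":15,"tx":8.5,"ty":0,"tz":-5,"wx":0,"wy":0,"wz":0},
  {"hand":15,"tx":0,"ty":0,"tz":0,"wx":0,"wy":0,"wz":0},
])

```text
clock: 8.25
eef_pos: [636.0, -108.7, 208.0]
tcp_rot: [-3.139, -0.0, -0.077]
contact_force: [7.1, 5.8, -13.0]
opening: 0.289
grasp_force: 51.2
```

Request:
arm_command([
  {"hand":15,"tx":9,"ty":0,"tz":-4,"wx":0,"wy":0,"wz":0},
  {"hand":15,"tx":9,"ty":0,"tz":-3,"wx":0,"wy":0,"wz":0},
  {"hand":15,"tx":9.5,"ty":0,"tz":-2,"wx":0,"wy":0,"wz":0},
  {"hand":15,"tx":9.5,"ty":0,"tz":-1,"wx":0,"wy":0,"wz":0},
  {"hand":15,"tx":0,"ty":0,"tz":0,"wx":0,"wy":0,"wz":0},
])

```text
clock: 8.88
eef_pos: [673.2, -113.5, 220.0]
tcp_rot: [3.141, -0.001, -0.077]
contact_force: [-0.4, -0.2, 0.5]
opening: 0.178
grasp_force: 0.0
```

```bash
python3 - <<'E'
from rig import r, imaging
from h import *
f=imaging.grab_frame("side");c=f["image"][70:220,230:370]
e=imaging.grab_frame("scene")["image"][130:310,230:400]
o=np.zeros((540,800,3),np.uint8);o[:429,:400]=cv2.resize(c,(400,429));o[:423,400:]=cv2.resize(e,(400,423))
cv2.imwrite("pics/s3.png",o[:,:,::-1])
E
```

```text
(no output)
```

View pics/s3.png

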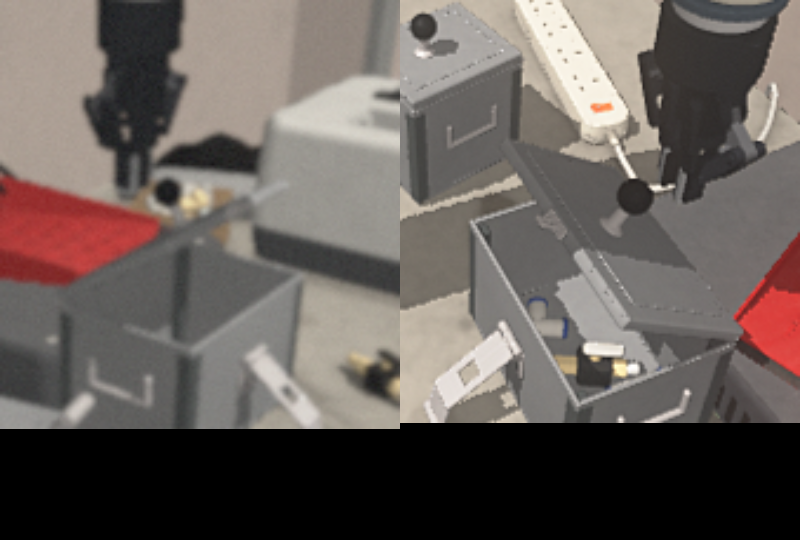

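The pads slipped off the ball part-way. The lid stands ajar at around 0.6 rad, with the knob at crop (168,192) in side and (635,197) in scene. I'll locate the knob and regrasp it deeper and tilted.

```bash
python3 - <<'E'
from h import *
d=pickle.load(open("d.pkl","rb"))
k=tri([ray(d["scene"],329.9,213.8),ray(d["side"],288.8,137.1)]);print(k)
y=-.075;R=np.array([[np.cos(y),-np.sin(y)],[np.sin(y),np.cos(y)]])
k0=np.array([593.3,-106.5]);c=k0+R@[15,0];l=R.T@(k[:2]-c);print("chest",c,l,k[2])
th=np.arctan2(k[2]-140,70-l[0])-.5006;print("lid",th,np.hypot(k[2]-140,70-l[0]))
# plan: tool tilt t about chest y (body leaning to +x), grasp dist g behind TCP
def tcp(th,t,g=23):
    p=.5006+th;K=np.array([70-97*np.cos(p),140+97*np.sin(p)])
    return K+g*np.array([-np.sin(t),-np.cos(t)])
for th_,t in((th,.4),):
    for g in(23,-45):
        q=tcp(th_,t,g);print(th_,t,g,"tcp chest",q,"world",c+R@[q[0],0])
E
```

```text
[ 635.0588368  -110.32483611  225.5746904 ]
chest [ 608.25783227 -107.62394561] [26.92803897 -0.68510638] 225.57469039853302
lid 0.6038915113513733 95.8030347333369
0.6038915113513733 0.4 23 tcp chest [ 17.43327504 205.45945964] world [ 625.64209921 -108.93021581]
0.6038915113513733 0.4 -45 tcp chest [ 43.91372232 268.09160723] world [ 652.04810513 -110.91438797]
```

Request:
arm_command([
  {"hand":60,"tx":0,"ty":0,"tz":-10,"wx":0,"wy":0,"wz":0},
  {"hand":60,"tx":0,"ty":0,"tz":-30,"wx":0,"wy":0,"wz":0},
  {"hand":60,"tx":0,"ty":0,"tz":-30,"wx":0,"wy":0,"wz":0},
  {"hand":60,"tx":0,"ty":0,"tz":0,"wx":0,"wy":-0.135,"wz":0},
  {"hand":60,"tx":0,"ty":0,"tz":0,"wx":0,"wy":-0.135,"wz":0},
  {"hand":60,"tx":0,"ty":0,"tz":0,"wx":0,"wy":-0.13,"wz":0},
  {"hand":60,"tx":-11,"ty":-2,"tz":28,"wx":0,"wy":0,"wz":0},
  {"hand":60,"tx":0,"ty":0,"tz":0,"wx":0,"wy":0,"wz":0},
])

```text
clock: 9.98
eef_pos: [650.2, -109.4, 266.6]
tcp_rot: [-3.141, 0.403, -0.077]
contact_force: [-0.4, -0.1, -1.2]
opening: 0.702
grasp_force: 0.0
```

Request:
arm_command([
  {"hand":60,"tx":1,"ty":1,"tz":30,"wx":0,"wy":0,"wz":0},
  {"hand":60,"tx":0,"ty":0,"tz":26,"wx":0,"wy":0,"wz":0},
  {"hand":60,"tx":0,"ty":0,"tz":10,"wx":0,"wy":0,"wz":0},
  {"hand":60,"tx":0,"ty":0,"tz":0,"wx":0,"wy":0,"wz":0},
  {"hand":15,"tx":0,"ty":0,"tz":0,"wx":0,"wy":0,"wz":0},
  {"hand":15,"tx":0,"ty":0,"tz":0,"wx":0,"wy":0,"wz":0},
  {"hand":15,"tx":0,"ty":0,"tz":0,"wx":0,"wy":0,"wz":0},
  {"hand":15,"tx":0,"ty":0,"tz":0,"wx":0,"wy":0,"wz":0},
], squeeze=80)

```text
clock: 10.98
eef_pos: [627.1, -107.9, 207.7]
tcp_rot: [-3.14, 0.399, -0.077]
contact_force: [-0.5, 4.4, 5.5]
opening: 0.288
grasp_force: 78.1
```

```bash
python3 - <<'E'
import numpy as np
def tcp(th,t,g=23):
    p=.5006+th;return np.array([70-97*np.cos(p),140+97*np.sin(p)])+g*np.array([-np.sin(t),-np.cos(t)])
th=.604;t=.4
for i in range(9):
    a=tcp(th,t);b=tcp(th+.08,t+.08);D=b-a
    print(round(th+.08,2),np.round([D[0]*np.cos(t)-D[1]*np.sin(t),-D[0]*np.sin(t)-D[1]*np.cos(t)],2),np.round(b,1));th+=.08;t+=.08
E
```

```text
0.68 [ 3.42 -5.78] [ 22.8 209.5]
0.76 [ 3.42 -5.78] [ 28.5 213. ]
0.84 [ 3.42 -5.78] [ 34.5 216.1]
0.92 [ 3.42 -5.78] [ 40.7 218.7]
1.0 [ 3.42 -5.78] [ 47.1 220.8]
1.08 [ 3.42 -5.78] [ 53.6 222.3]
1.16 [ 3.42 -5.78] [ 60.2 223.4]
1.24 [ 3.42 -5.78] [ 66.9 223.9]
1.32 [ 3.42 -5.78] [ 73.7 223.9]
```

Request:
arm_command([
  {"hand":45,"tx":0,"ty":0,"tz":0,"wx":0,"wy":0,"wz":0},
  {"hand":45,"tx":0,"ty":0,"tz":3,"wx":0,"wy":0,"wz":0},
  {"hand":45,"tx":0,"ty":0,"tz":3,"wx":0,"wy":0,"wz":0},
  {"hand":15,"tx":0,"ty":0,"tz":0,"wx":0,"wy":0,"wz":0},
  {"hand":15,"tx":0,"ty":0,"tz":0,"wx":0,"wy":0,"wz":0},
  {"hand":15,"tx":0,"ty":0,"tz":0,"wx":0,"wy":0,"wz":0},
  {"hand":15,"tx":0,"ty":0,"tz":0,"wx":0,"wy":0,"wz":0},
])

```text
clock: 11.85
eef_pos: [624.2, -107.7, 200.9]
tcp_rot: [-3.14, 0.401, -0.077]
contact_force: [-2.0, 5.8, -0.8]
opening: 0.292
grasp_force: 78.4
```

Request:
arm_command([
  {"hand":15,"tx":3.2,"ty":0,"tz":-5.8,"wx":0,"wy":-0.08,"wz":0},
  {"hand":15,"tx":3.2,"ty":0,"tz":-5.8,"wx":0,"wy":-0.08,"wz":0},
  {"hand":15,"tx":3.2,"ty":0,"tz":-5.8,"wx":0,"wy":-0.08,"wz":0},
  {"hand":15,"tx":0,"ty":0,"tz":0,"wx":0,"wy":0,"wz":0},
])

```text
clock: 12.35
eef_pos: [640.5, -108.8, 212.3]
tcp_rot: [-3.14, 0.645, -0.076]
contact_force: [-4.6, 6.7, 5.4]
opening: 0.29
grasp_force: 82.4
```

Holding well, with low forces.

Request:
arm_command([
  {"hand":15,"tx":3.2,"ty":0,"tz":-5.8,"wx":0,"wy":-0.08,"wz":0},
  {"hand":15,"tx":3.2,"ty":0,"tz":-5.8,"wx":0,"wy":-0.08,"wz":0},
  {"hand":15,"tx":3.2,"ty":0,"tz":-5.8,"wx":0,"wy":-0.08,"wz":0},
  {"hand":15,"tx":3.2,"ty":0,"tz":-5.8,"wx":0,"wy":-0.08,"wz":0},
  {"hand":15,"tx":3.2,"ty":0,"tz":-5.8,"wx":0,"wy":-0.08,"wz":0},
  {"hand":15,"tx":3.2,"ty":0,"tz":-5.8,"wx":0,"wy":-0.08,"wz":0},
  {"hand":15,"tx":0,"ty":0,"tz":0,"wx":0,"wy":0,"wz":0},
])

```text
clock: 13.22
eef_pos: [679.2, -111.6, 221.6]
tcp_rot: [-3.14, 1.125, -0.076]
contact_force: [-2.2, 8.8, 7.8]
opening: 0.289
grasp_force: 83.9
```

Request:
arm_command([
  {"hand":60,"tx":0,"ty":0,"tz":0,"wx":0,"wy":0,"wz":0},
  {"hand":60,"tx":0,"ty":0,"tz":0,"wx":0,"wy":0,"wz":0},
  {"hand":60,"tx":0,"ty":0,"tz":0,"wx":0,"wy":0,"wz":0},
  {"hand":60,"tx":0,"ty":0,"tz":-15,"wx":0,"wy":0,"wz":0},
  {"hand":60,"tx":0,"ty":0,"tz":-25,"wx":0,"wy":0,"wz":0},
  {"hand":60,"tx":-36,"ty":0,"tz":-18,"wx":0,"wy":0,"wz":0},
  {"hand":60,"tx":-45,"ty":0,"tz":-22,"wx":0,"wy":0,"wz":0},
  {"hand":60,"tx":-45,"ty":0,"tz":-22,"wx":0,"wy":0,"wz":0},
])

```text
clock: 14.22
eef_pos: [682.5, -112.5, 363.2]
tcp_rot: [3.137, 1.093, -0.078]
contact_force: [-0.5, -0.1, 0.1]
opening: 0.702
grasp_force: 0.0
```

```bash
python3 - <<'E'
from rig import r, imaging
from h import *
f=imaging.grab_frame("side");c=f["image"][70:220,190:370]
e=imaging.grab_frame("scene")["image"][100:310,200:400]
o=np.zeros((420,800,3),np.uint8);o[:333,:400]=cv2.resize(c,(400,333));o[:,400:]=cv2.resize(e,(400,420))
cv2.imwrite("pics/s4.png",o[:,:,::-1])
s=r.sense();print(s["clock"],s["eef_pos"],s["contact_force"],s["qvel"])
E
```

```text
14.325 [ 682.48929332 -112.55140938  369.27533887] [0.446708   1.03864636 1.16321562] [ 0.00146436  0.06345519  0.00399931  0.00465671 -0.00871439  0.00394216]
```

View pics/s4.png

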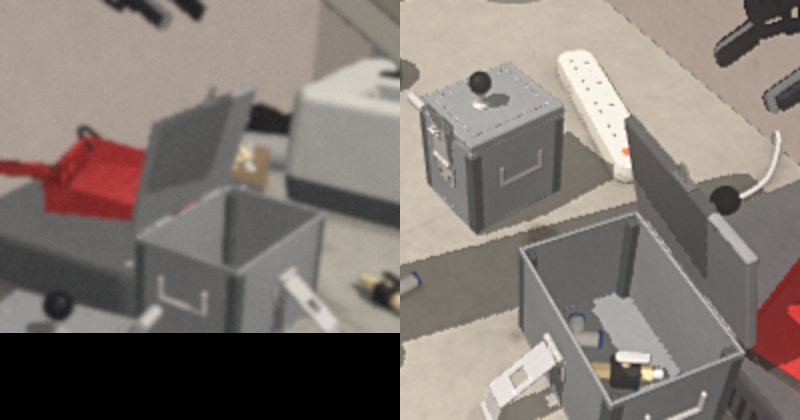

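The lid stands near upright with the wide hasp hanging, the narrow chest is untouched, and the gripper is well clear above. I'm handing the job in.

```bash
python3 -c "
from rig import r
print(r.sign_off())"
```

```text
the job is handed in; nothing more can be done
None
```

The wide chest is open: its hasp hangs down and its lid stands at roughly 75 degrees (estimated from the arm's motion). The narrow chest was left shut with its hasp on. I handed the job in at about 14 s; the sign-off returned no verdict. The pads slipped off the knob once partway up, so I regrasped it to finish the lift.

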